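# Find the unlocked drawer and open it

## Task

A lock bar inside the low three-drawer chest leaves one drawer free and holds the others shut, and it cannot be seen which: feel for it by tugging gently at the handles, never hauling with more than about 40 N, then pull the drawer that gives all the way out to its stop. Leave the other drawers shut, leave the things on and beside the chest where they are, and let go.

Things in the scene. Friction and masses are not known exactly. Their poses are not given: they have to be found in the camera images.
- chest: low grey sheet-steel chest with three equal drawers side by side, fixed to the bench; 180 deep (its x), 312 wide (its y), 74 high. Origin: centre of its underside on the bench; its x axis points to its back, so the drawer fronts lie in the plane x = -90 mm and the drawers pull out along its -x; its y points to its left side (seen from the robot).
- handle_left (a point): centre of the handle bar of the left drawer: a steel bow handle, round bar 8 mm thick, lying level along the chest's y, 70 mm clear between its two legs, bar centre 45 mm in front of the drawer front (41 mm clear gap behind the bar, open from above), 54 mm over the bench and 20 mm below the chest's top. Moves with the drawer; axes as the chest's.
- drawer_left (a joint): how far the left drawer is pulled out, m: 0 shut, 0.120 at its end stop. An unlocked drawer runs with about 3 N of drag; a locked one gives about 2 mm of play and then stops dead.
- handle_middle (a point): centre of the handle bar of the middle drawer: a steel bow handle, round bar 8 mm thick, lying level along the chest's y, 70 mm clear between its two legs, bar centre 45 mm in front of the drawer front (41 mm clear gap behind the bar, open from above), 54 mm over the bench and 20 mm below the chest's top. Moves with the drawer; axes as the chest's.
- drawer_middle (a joint): how far the middle drawer is pulled out, m: 0 shut, 0.120 at its end stop. An unlocked drawer runs with about 3 N of drag; a locked one gives about 2 mm of play and then stops dead.
- handle_right (a point): centre of the handle bar of the right drawer: a steel bow handle, round bar 8 mm thick, lying level along the chest's y, 70 mm clear between its two legs, bar centre 45 mm in front of the drawer front (41 mm clear gap behind the bar, open from above), 54 mm over the bench and 20 mm below the chest's top. Moves with the drawer; axes as the chest's.
- drawer_right (a joint): how far the right drawer is pulled out, m: 0 shut, 0.120 at its end stop. An unlocked drawer runs with about 3 N of drag; a locked one gives about 2 mm of play and then stops dead.
- cap_loose: bystander: small pale cap, 28 across, 14 high, lying on the back part of the chest's top; origin at the centre of its underside
- tape_roll: bystander: roll of masking tape, 108 across, 24 high, lying flat on the chest's top; origin at the centre of its underside
- pot_green: bystander: small open paint pot, 60 across, 47 high, on the bench to the right of the chest; origin at the centre of its underside
- lotus_raw: bystander: unpainted white lotus casting, 68 x 112 x 77, on the bench to the left of the chest; origin at the centre of its underside

How it is judged:
By the outcome, as a careful person would: the job done as asked, in the order asked, and still so for the second after the job is handed in, with the robot touching nothing.
It also fails if it takes over 48 s, if anything falls off the work surface, if the arm or the gripper's body presses on something with over 40 N, if the wrist force passes 120 N, or if a joint passes its speed limit or range.

## Robot

A 6-joint arm with a two-finger parallel gripper is mounted at the origin on a cart in front of the work surface, level with it; the furniture and walls round the work are solid. World frame = base frame: x ahead of the robot, y to its left, z up, the work surface at z = 0. Lengths are in m, angles in rad, forces in N, time in s.
With the tool pointing down it reaches from about 0.275 to 1 m from the base axis. Payload 8.4 kg.
Tool frame: the origin (TCP) lies at the very end of the fingers, on their centre line; the grasp point (between the pads) lies manip.tcp_to_grasp behind it (manip.tcp_to_grasp is the distance from the TCP to the grasp point, in m); z points along the fingers, y is the line along which they close (so a half turn about z gives the same grasp; the last joint's range is limited). The gripper opens to 85 mm and grips with 20 to 120 N. Pads are 22 mm wide; open, the fingers measure 114 mm over their backs; the gripper's body (76 mm by 85 mm) begins 54 mm behind the grasp point. The pads swing forward as they close: fully open they stand 13 mm farther back than shut.
Start: joints at [1.297, 0.353, 1.633, -0, 1.155, -0.002], TCP at [0.168, 0.602, 0.231] pointing down, gripper open.
Joint ranges: [-2.63, 2.63], [-0.92, 2.1], [0.06, 2.66], [-1.3, 4.44], [0, 2.69], [-3.02, 3.02]. Speed limits (rad/s): [2.22, 2.22, 2.79, 3.14, 3.14, 3.14].

## Interface

Orientations are given as a rotation vector (axis times angle).
In Python, from station import manip, effector, eyes, ticket, read_time, read_qpos, read_joint_vel, read_joint_torque, read_position, read_tool_rot, read_force, read_torque, read_gripper_width, read_grasp_force gives the robot as it stands. The module is installed in compiled form; this text tells all that it offers. Calls block until the motion is done:
- manip.movep(position, orientation): joint-space move of the TCP to a pose.
- manip.line_to(position, ori=None, velocity=0.15): straight line of the TCP; ori=None keeps the orientation; velocity is the mean speed in m/s.
- manip.move_joints(angles): joint-space move.
- effector.grip(opening, squeeze=None): opening from 0.0 (shut) to 1.0 (fully open); squeeze is the grip in N (None keeps the last); returns when the fingers have stopped.
- manip.pause(seconds).
- manip.solve_ik(position, orientation): joint angles nearest the present ones, or None.
- eyes.grab_frame(name): name is "scene" or "top" or "wrist"; returns a dict with "image" (400x640x3 uint8, blue, green, red), "K" (3x3 intrinsics, pixels), "R" (3x3) and "t" (3): a world point X has camera coordinates R X + t; the wrist camera has in their place "mount" (4x4, takes a point from camera to tool coordinates, whose origin is the TCP and whose axes are the flange's). Camera axes: x right, y down, z forward; pixel columns grow to the right and rows downward; lengths in m; the calibration is good to about 2 mm. A picture is of the moment at which its call begins: read the wrist's pose just before it. There is no depth.
A pose or a line that the arm cannot do raises manip.Unreachable and nothing moves.
- ticket.close_job(): hands the job in; it is judged then, once.
Readings, each from a call of its own:
- read_time(): time.
- read_qpos(): joint angles.
- read_joint_vel(): joint speeds.
- read_joint_torque(): joint torques, N m.
- read_position(): TCP position.
- read_tool_rot(): TCP orientation.
- read_force(): force on the tool from outside, world axes, zero at the start.
- read_torque(): the same for the moment, N m.
- read_gripper_width(): opening from 0.0 (shut) to 1.0 (fully open).
- read_grasp_force(): force on a finger pad.
Only numpy, scipy, OpenCV 4.12 (cv2) and the standard library are available. Lean on these libraries where they do the work, as an engineer would, in place of code of your own. Each camera call takes 0.05 s, during which the arm holds its last target. There are 200 camera calls.

## Working session

There is one attempt and no reset: what is moved stays moved. The work goes in short steps, each a Python script; the robot and the scene stay as the last script left them, time stands still between calls to the robot, and variables do not carry over. Pictures are saved under pics/ and viewed, at most 10 in all, crops included, and the job is handed in when it is done.

```bash
mkdir -p pics; python3 - <<'E'
from station import *
import cv2,numpy as np
for n in("top","scene"):
    f=eyes.grab_frame(n); cv2.imwrite(f"pics/{n}.png",f["image"]); np.savez(f"{n}.npz",**f)
    print(n,f["K"].tolist(),f["R"].round(4).tolist(),f["t"].round(4).tolist())
print(read_time(),manip.tcp_to_grasp,read_tool_rot(),read_force())
E
```

```text
top [[497.57967960151024, 0.0, 319.4653713279122], [0.0, 497.57967960151024, 194.8710302077922], [0.0, 0.0, 1.0]] [[0.0026, -1.0, -0.0019], [-0.9808, -0.0021, -0.195], [0.195, 0.0023, -0.9808]] [-0.0259, 0.6442, 1.4647]
scene [[512.9345949893774, 0.0, 320.25258174732113], [0.0, 512.9345949893774, 191.87788089107713], [0.0, 0.0, 1.0]] [[0.1816, -0.9834, -0.0007], [-0.7665, -0.1411, -0.6266], [0.616, 0.1144, -0.7794]] [-0.1361, 0.5398, 0.9168]
0.1 0.0187 [-4.25582452e-01 -3.11246587e+00  2.04732610e-03] [-0.22153873 -0.39854315  0.13307732]
```

View pics/top.png

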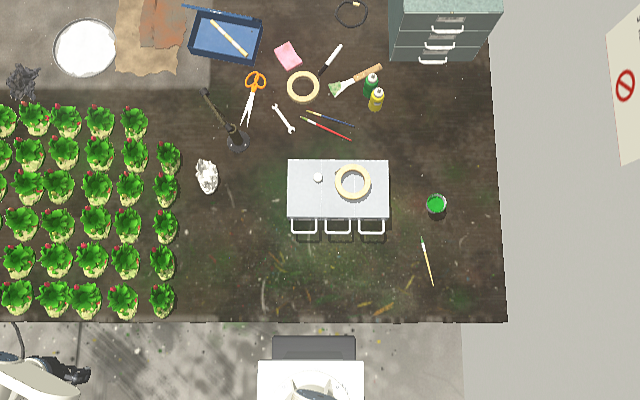

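View pics/scene.png

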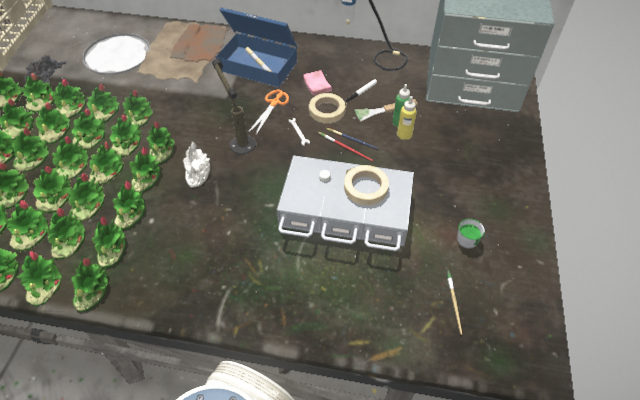

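The top view shows the chest top at about (287–389, 159–217), with the handle bars near row 233 at columns 303, 338 and 371. The tape and cap lie on the chest. The pot is at (436,204) and the lotus at (207,176).

```bash
cat > h.py <<'E'
import numpy as np,cv2
def ray(f,uv,z):
    d=f["R"].T@np.linalg.inv(f["K"])@np.array([uv[0],uv[1],1.]); c=-f["R"].T@f["t"]
    return c+d*(z-c[2])/d[2]
E
python3 - <<'E'
from h import *
for n,box in(("top",(280,150,400,245)),("scene",(270,150,425,255))):
    f=dict(np.load(n+".npz")); im=f["image"]; x0,y0,x1,y1=box
    g=cv2.cvtColor(im,cv2.COLOR_BGR2GRAY); m=np.zeros_like(g); m[y0:y1,x0:x1]=(g[y0:y1,x0:x1]>110)*255
    if n=="top":
        t=m.copy(); t[218:]=0; c=max(cv2.findContours(t,0,2)[0],key=cv2.contourArea)
        r=cv2.boxPoints(cv2.minAreaRect(c)); P=np.array([ray(f,p,.074) for p in r])
        print(r.round(1).tolist(),P.round(4).tolist(),P.mean(0).round(4))
        print([np.linalg.norm(P[i]-P[i-1]).round(4) for i in range(4)])
    b=((g>185)*255).astype(np.uint8); b[:(219 if n=="top" else 205)]=0; k=np.zeros_like(b);k[y0:y1,x0:x1]=b[y0:y1,x0:x1]
    N,L,S,C=cv2.connectedComponentsWithStats(k)
    for i in range(1,N):
        if S[i,4]>15:
            ys,xs=np.where(L==i); 
            # bar: lowest bright pixel per column
            print(n,S[i].tolist())
            cols=[(x,ys[xs==x].max()) for x in sorted(set(xs))]
            a=ray(f,(cols[0][0],cols[0][1]-.5),.054);e=ray(f,(cols[-1][0],cols[-1][1]-.5),.054);print(a.round(4),e.round(4),((a+e)/2).round(4))
    cv2.imwrite(f"pics/{n}_c.png",cv2.resize(im[y0:y1,x0:x1],None,fx=5,fy=5,interpolation=cv2.INTER_NEAREST))
E
```

```text
[[286.0, 159.0], [389.0, 159.0], [389.0, 217.0], [286.0, 217.0]] [[0.7551, 0.0794, 0.074], [0.7557, -0.2392, 0.074], [0.5744, -0.2347, 0.074], [0.5737, 0.0766, 0.074]] [ 0.6648 -0.0795  0.074 ]
[np.float64(0.1814), np.float64(0.3186), np.float64(0.1814), np.float64(0.3113)]
top [291, 219, 26, 15, 121]
[0.5353 0.0621 0.054 ] [ 0.5354 -0.0141  0.054 ] [0.5353 0.024  0.054 ]
top [325, 219, 26, 15, 120]
[ 0.5324 -0.0415  0.054 ] [ 0.5357 -0.1177  0.054 ] [ 0.5341 -0.0796  0.054 ]
top [358, 219, 27, 15, 120]
[ 0.5357 -0.142   0.054 ] [ 0.5359 -0.2212  0.054 ] [ 0.5358 -0.1816  0.054 ]
scene [278, 205, 132, 25, 1908]
[0.5934 0.0758 0.054 ] [ 0.639  -0.2388  0.054 ] [ 0.6162 -0.0815  0.054 ]
scene [279, 216, 36, 20, 155]
[0.5362 0.0597 0.054 ] [ 0.5683 -0.0183  0.054 ] [0.5523 0.0207 0.054 ]
scene [321, 223, 36, 20, 158]
[ 0.5402 -0.0404  0.054 ] [ 0.5551 -0.1212  0.054 ] [ 0.5477 -0.0808  0.054 ]
scene [365, 230, 36, 20, 165]
[ 0.5367 -0.1448  0.054 ] [ 0.5542 -0.2243  0.054 ] [ 0.5455 -0.1845  0.054 ]
```

View pics/top_c.png

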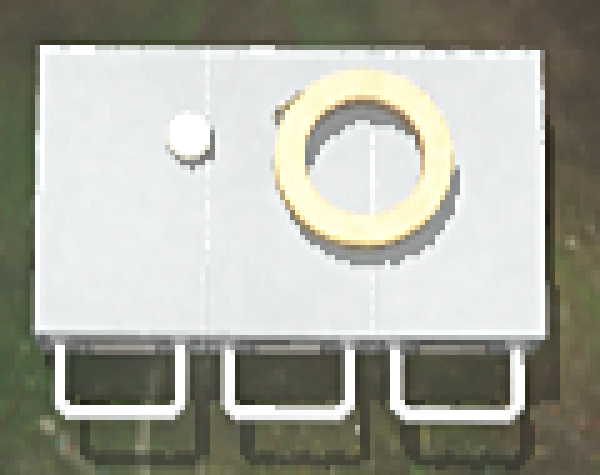

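View pics/scene_c.png

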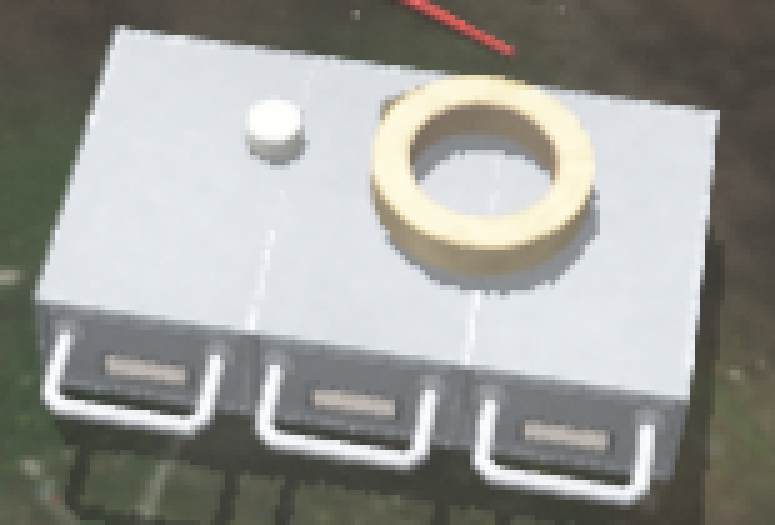

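The handle bars are at x≈0.535 and y≈0.024, −0.080 and −0.182. The 103 mm spacing matches the chest width, and the yaw is about 0. I'll hook shut fingers behind each bar and tug in force-guarded steps.

```bash
cat >> h.py <<'E'
from station import *
DOWN=np.array([0,-np.pi,0])
def step(dx,v=.05):
    p=np.array(target); p[0]+=dx; target[:]=p; manip.line_to(p,velocity=v); return read_force()[0]-bias[0]
target=[0,0,0]; bias=[0]
def hook(y,x=.557):
    target[:]=[x,y,.11]
    manip.movep(target,DOWN); target[2]=.03; manip.line_to(target,velocity=.12)
    bias[0]=read_force()[0]; print("hooked",y,read_position().round(4),"F",read_force().round(2),"t",read_time())
def tug():
    """True if free. Contact is fx>1.5; free if it gives >6 mm under 12 N"""
    x0=None; log=[]
    for i in range(70):
        f=step(-.001 if x0 is None else -.0005); x=read_position()[0]; log.append((round(x,4),round(f,1)))
        if x0 is None and f>1.2: x0=x
        if f>12: break
        if x0 and x0-x>.006: break
    print(log[-18:],"t",read_time()); return f<=12 and x0 is not None
E
python3 - <<'E'
from h import *
effector.grip(0.0,20)
print(read_time(),read_gripper_width())
hook(-.080)
print("free",tug())
E
```

```text
0.8667 -0.0012767598688103088
hooked -0.08 [ 0.5574 -0.08    0.0304] F [-0.05 -0.19  0.77] t 4.4833
[(np.float64(0.5499), np.float64(-0.8)), (np.float64(0.5489), np.float64(0.4)), (np.float64(0.5479), np.float64(-0.3)), (np.float64(0.5469), np.float64(-0.2)), (np.float64(0.546), np.float64(0.6)), (np.float64(0.5452), np.float64(2.2)), (np.float64(0.5449), np.float64(1.8)), (np.float64(0.5442), np.float64(3.2)), (np.float64(0.5435), np.float64(2.4)), (np.float64(0.5429), np.float64(2.2)), (np.float64(0.5424), np.float64(2.6)), (np.float64(0.542), np.float64(2.7)), (np.float64(0.5414), np.float64(1.8)), (np.float64(0.5409), np.float64(1.3)), (np.float64(0.5405), np.float64(1.8)), (np.float64(0.5399), np.float64(2.5)), (np.float64(0.5395), np.float64(3.0)), (np.float64(0.5389), np.float64(1.8))] t 10.4833
free True
```

The middle drawer gave more than 6 mm at about 2.5 N, so it is free. Its stop should come at TCP x≈0.425.

```bash
python3 - <<'E'
from h import *
target[:]=[.5384,-.08,.03]
step(.432-.5384,.05); print(read_position().round(4),read_force().round(2),read_time())
log=[]
for i in range(30):
    f=step(-.0005); log.append((round(read_position()[0],4),round(f,1)))
    if f>15: break
print(log,read_time())
if f>15:
    step(.010); print(read_force().round(2))
    target[2]=.13; manip.line_to(target,velocity=.12)
    manip.movep([.33,-.08,.22],DOWN); print(read_time(),read_position())
    f=eyes.grab_frame("top"); cv2.imwrite("pics/end.png",f["image"][140:300,270:450].repeat(4,0).repeat(4,1))
E
```

```text
[ 0.432 -0.08   0.03 ] [1.76 0.92 0.1 ] 12.775
[(np.float64(0.4316), np.float64(2.5)), (np.float64(0.4309), np.float64(2.3)), (np.float64(0.4304), np.float64(2.4)), (np.float64(0.4299), np.float64(2.0)), (np.float64(0.4294), np.float64(1.0)), (np.float64(0.4289), np.float64(2.7)), (np.float64(0.4284), np.float64(2.7)), (np.float64(0.4279), np.float64(2.7)), (np.float64(0.4274), np.float64(1.8)), (np.float64(0.427), np.float64(1.2)), (np.float64(0.4264), np.float64(2.5)), (np.float64(0.4259), np.float64(2.4)), (np.float64(0.4254), np.float64(2.8)), (np.float64(0.4252), np.float64(3.8)), (np.float64(0.4252), np.float64(5.3)), (np.float64(0.4252), np.float64(6.3)), (np.float64(0.4252), np.float64(7.2)), (np.float64(0.4251), np.float64(9.7)), (np.float64(0.4251), np.float64(10.5)), (np.float64(0.4251), np.float64(11.6)), (np.float64(0.4251), np.float64(13.2)), (np.float64(0.4251), np.float64(14.9)), (np.float64(0.4251), np.float64(15.2))] 18.525
[-0.38  0.19  0.25]
20.4583 [ 0.3304818  -0.08012954  0.21978476]
```

View pics/end.png

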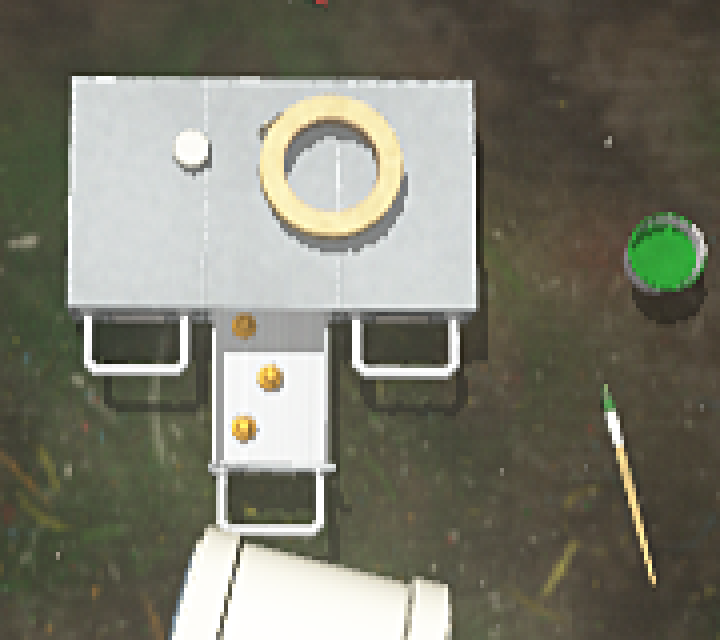

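The picture shows the middle drawer fully out, with its bar at crop row ~530. The left and right drawers are shut, the tape, cap and pot are where they were, and the gripper is clear of everything.

```bash
python3 -c "
from station import *
print(read_force()); print(ticket.close_job())"
```

```text
[ 1.16671651 -0.22182034  0.01137435]
the job is handed in; nothing more can be done
None
```

The middle drawer was the free one: I pulled it about 120 mm out to its stop with no more than about 15 N, let go, and handed the job in with the other drawers untouched.

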